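# Seat the grinding cartridge on its drive and clamp it

### The job

Put the steel grinding cartridge into the well of the coffee grinder and, pressing only lightly, turn it until you feel its slot drop over the hidden drive tongue and its flange sits fully home on the rim. Only then swing the red fork clamp gently all the way shut over it and let go. Never force a cartridge that is not down, never slam the clamp, and leave the other things on the counter where they are.

Things in the scene. Friction and masses are not known exactly. Their poses are not given: they have to be found in the camera images.
- cartridge: Grinding cartridge, 0.35 kg steel; origin at the centre of its underside, z up. Round body 64 mm across, 20 mm high; above it a flange 84 mm across, 8 mm thick (20 to 28 mm above the origin). Underneath a slot 14 mm wide, 10 mm deep runs right across along its x. A half turn makes no difference. It stands on a 4 mm rubber mat beside a tamper; these two may change places.
- cartridge_grip (a point): Centre of the orange bar grip on top of the cartridge, 45 mm above the cartridge's origin. The grip is 46 mm long (along the cartridge's x, parallel to the slot below), 14 mm wide (along its y) and 34 mm high (28 to 62 mm above the cartridge's origin).
- grinder: Grinder base, fixed; origin under its centre on the counter, z up. Its x axis points from the clamp's handle side to its hinge side (two push buttons at the -x end). Lower housing 210 mm (x) by 150 mm (y), 55 mm high; upper block 130 by 120 mm, top face 100 mm high, with the round well in its middle.
- well_rim (a point): Centre of the well's mouth, level with the block's top face. The well is 67 mm across, 22 mm deep, with a 2 mm chamfer. Fully home, the cartridge's flange rests on the rim and its origin is 20 mm below this point; riding on the drive tongue it stands 8 mm higher. More than 60 N between cartridge and grinder counts as forcing.
- tongue_foot (a point): Foot of the drive tongue, centre of the well's floor (22 mm below the rim). The tongue is a black bar 46 mm long, 11 mm wide, 10 mm high. Its length is turned from the grinder's x axis by 9 to 60 degrees (0.15 to 1.05 rad) anticlockwise seen from above; the angle is not reported (this point's axes are the grinder's). Light pressure does not turn it. The slot drops over it when within about 3.5 degrees.
- clamp (a joint): Angle of the red fork clamp, rad: 0 shut (arms level on the flange), grows as it opens, upright at 1.57, starts leaning back at 1.75 to 2.0, stop at 2.1. A stiff hinge: it stays where it is left; 2 to 3 N at the handle moves it. It cannot shut over a cartridge that is not home. Closing faster than 4 rad/s is slamming.
- clamp_hinge (a point): Centre of the clamp's hinge axis, which runs along the grinder's y, 70 mm from the well's axis on the grinder's +x side and 113.5 mm above the counter.
- clamp_handle (a point): Centre of the clamp's black round handle bar, 14 mm thick, 80 mm long along the grinder's y, held at its ends by two red arms 12 mm wide with inner sides 56 mm apart. Clamp shut: 165 mm from the hinge towards the grinder's -x and 12 mm above it. It moves on an arc about the hinge, up and over towards -x as it closes.
- tamper: Coffee tamper, 58 mm across, 86 mm high; leave alone. Origin at the centre of its underside.
- milk_jug: Steel milk jug, 84 mm across, 100 mm high; leave alone.
- cup_a: White cup, 76 mm across, 60 mm high; leave alone.
- cup_b: White cup, 76 mm across, 60 mm high; leave alone.
- saucer: White saucer, 120 mm across; leave alone.
- bean_jar: Amber jar of beans, 80 mm across, 130 mm high; leave alone.
- spoon: Spoon, 150 mm long; leave alone.
Not all that is in view belongs to the job. Leave any blue or turquoise look-alike of the cartridge alone.

How it is judged:
On the way, in this order (a step that is already met when the one before it is completed fails the run):
1. the cartridge sits fully home in the well while the clamp is still open (z of cartridge in the frame of well_rim below -0.0175 m and horizontal distance between cartridge and well_rim below 0.004 m and angle between cartridge's own z axis and vertical below 0.05 rad and value of joint clamp above 0.8 rad), for 0.2 s.
2. the clamp is shut over the seated cartridge (z of cartridge in the frame of well_rim below -0.0175 m and horizontal distance between cartridge and well_rim below 0.004 m and angle between cartridge's own z axis and vertical below 0.05 rad and value of joint clamp below 0.05 rad), for 0.2 s.
At the end, for the whole second after the job is handed in: The cartridge is at rest, upright within 0.05 rad, its origin at least 17.5 mm below the rim and within 4 mm of the well's axis; the clamp is shut (below 0.05 rad) and let go (all of step 2 and linear speed of cartridge below 0.02 m/s); the robot touches nothing.
It fails at once if cartridge forced: more than 60 N between cartridge and grinder (contact force between cartridge and grinder above 60 N).
It fails at once if clamp slammed: closing faster than 4 rad/s (velocity of joint clamp below -4 rad/s).
It fails at once if another thing on the counter moved more than 30 mm (distance of any of tamper, milk_jug, cup_a, cup_b, saucer, bean_jar, spoon from where it was at the start of the episode above 0.03 m).
It also fails if it takes over 72 s, if anything falls off the work surface, if the arm or the gripper's body presses on something with over 40 N, if the wrist force passes 120 N, or if a joint passes its speed limit or range.

### The arm

A 6-joint arm with a two-finger parallel gripper is mounted at the origin on the work surface. World frame = base frame: x ahead of the robot, y to its left, z up, the work surface at z = 0. Lengths are in m, angles in rad, forces in N, time in s.
With the tool pointing down it reaches from about 0.375 to 0.975 m from the base axis. Payload 3.8 kg.
Tool frame: the origin (TCP) lies at the very end of the fingers, on their centre line; the grasp point (between the pads) lies 19 mm behind it; z points along the fingers, y is the direction in which the jaws open and shut (so a half turn about z gives the same grasp; the last joint's range is limited). The gripper opens to 85 mm and grips with 20 to 120 N. Pads are 22 mm wide; open, the fingers measure 114 mm over their backs; the gripper's body (76 mm by 85 mm) begins 54 mm behind the grasp point. The pads swing forward as they close: fully open they stand 13 mm farther back than shut.
Start: joints at [-1.298, 0.264, 1.604, -0, 1.274, -0.037], TCP at [0.206, -0.643, 0.231] pointing down, gripper open.
Joint ranges: [-2.63, 2.63], [-0.94, 2.18], [0.31, 2.57], [-1.31, 4.45], [0, 2.66], [-2.55, 2.55]. Speed limits (rad/s): [2.57, 2.57, 3.14, 3.14, 3.14, 3.14].

### API

Orientations are given as a rotation vector (axis times angle).
In Python, from workcell import status, read_camera, camera_info, order gives the robot as it stands.
- The arm moves only by the tool move_arm, never from a script. Its argument "deltas" is a list of rows, each a list of 3 entries, a list of its own where there are three numbers: the turn, a rotation vector about the world's x, y, z as a fraction of full scale, then the shift along the world's x, y, z as a fraction of full scale, then the closure, from -1 (fully open) to 1 (shut), so that 0 is half open. A call has 1 to 20 rows; each row is the pose to reach, as a shift and turn from the pose commanded when the call began; what a row does not reach only later rows make up. Full scale, the value 1, is 0.1 m for a shift and pi/2 rad for a turn. A row lasts 1/8 s, in which the tool goes at most 62.5 mm and 10.7 degrees, less where a joint would pass 70% of its speed; a pose out of reach is approached as far as the arm can. A call with a number of a shift or a turn outside -1 to 1 is refused whole. A call with a gripper value outside its range is refused whole. The fingers move at their own pace and stop on an object; "grip_force" is the grip in N (left out, the last holds). Time passes only in rows, so rows that repeat a pose let the fingers close. It gives the time, the measured TCP pose, the force and the opening at its end, in the units of the state.
- status.read_state(): the state, without advancing time (a new reading comes with each control period).
- read_camera(name): name is "scene" or "side" or "wrist"; returns (picture, depth): 384x512x3 uint8, red, green, blue; 384x512 float32, m along the optical axis (not along the pixel's ray), 0 where there is no reading.
- camera_info(name): a dict with "K" (3x3 intrinsics, pixels), "R" (3x3) and "t" (3): a world point X has camera coordinates R X + t. Camera axes: x right, y down, z forward; pixel columns grow to the right and rows downward; lengths in m; the calibration is good to about 2 mm. A picture is of the moment at which its call begins: read the wrist's pose just before it. camera_info takes no time and is no camera call; for the wrist camera it gives the pose at the moment of the call.
- order.finish_job(): hands the job in, once; it reports no verdict.
The state is a dict: "time": time; "q": joint angles; "joint_vel": joint speeds; "joint_torque": joint torques, N m; "tool_pos": TCP position; "tcp_rot": TCP orientation; "wrist_force": force on the tool from outside, world axes, zero at the start; "torque": the same for the moment, N m; "width": opening from 0.0 (shut) to 1.0 (fully open).
Only numpy, scipy, OpenCV 4.12 (cv2) and the standard library are available. Lean on these libraries where they do the work, as an engineer would, in place of code of your own. Each camera call takes 0.05 s, during which the arm holds its last target. There are 200 camera calls.

## Working session

There is one attempt and no reset: what is moved stays moved. The work goes in short steps, Python scripts to look and compute and a tool call to move; the robot and the scene stay as the last step left them, time stands still between calls to the robot, and variables do not carry over. Pictures are saved under pics/ and viewed, about 8 in all and at most 12, crops included, and the job is handed in when it is done.

Besides the shell and the picture viewer there is one more tool, called after ">>>" as name([rows], argument=value, ...), one row to a line, values as JSON. move_arm: Moves the arm, as the interface text tells. Its arguments: {"type":"object","properties":{"deltas":{"type":"array","items":{"type":"array"}},"grip_force":{"type":"number"}},"required":["deltas"]}

```bash
mkdir -p pics; ls; python3 - <<'E'
from workcell import status, read_camera, camera_info
import cv2,numpy as np
s=status.read_state();print({k:np.round(v,3).tolist() for k,v in s.items()})
for n in("scene","side"):
    p,d=read_camera(n);np.savez(f"pics/{n}0.npz",p=p,d=d);cv2.imwrite(f"pics/{n}0.png",p[:,:,::-1])
    c=camera_info(n);print(n,np.round(c["K"],1).tolist(),(-np.array(c["R"]).T@c["t"]).round(3))
E
```

```text
pics
{'time': 0.0, 'q': [-1.298, 0.265, 1.605, -0.0, 1.274, -0.037], 'joint_vel': [-0.001, 0.0, 0.001, 0.0, -0.0, 0.0], 'joint_torque': [-0.002, -51.511, -36.731, -0.0, 0.013, -0.0], 'tool_pos': [0.206, -0.642, 0.23], 'tcp_rot': [-3.102, -0.484, 0.0], 'wrist_force': [-0.43, 0.032, 0.173], 'torque': [0.025, -0.029, -0.005], 'width': 1.0}
scene [[348.9, 0.0, 253.5], [0.0, 348.9, 191.1], [0.0, 0.0, 1.0]] [ 1.044 -0.851  0.942]
side [[442.4, 0.0, 257.4], [0.0, 442.4, 192.3], [0.0, 0.0, 1.0]] [0.046 0.92  0.717]
```

View pics/scene0.png

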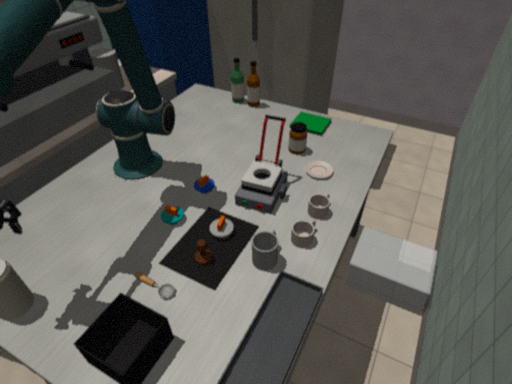

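View pics/side0.png

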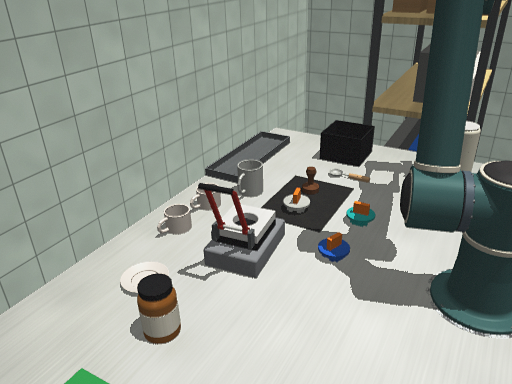

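Scene view: the steel cartridge is at (221,228) on the black mat, beside the tamper at (204,252). The look-alikes are turquoise (173,214) and blue (204,184). Only the one on the mat has a grey steel flange, so that one fits the description. The grinder is at (262,185), with its clamp open towards (270,130). Next I confirm the cartridge in an enlarged crop and measure it.

```bash
cat > h.py <<'E'
import numpy as np,cv2
from workcell import status, read_camera, camera_info
def cloud(d,c):
    K=np.array(c["K"]);v,u=np.mgrid[:d.shape[0],:d.shape[1]]
    X=np.stack([(u-K[0,2])/K[0,0]*d,(v-K[1,2])/K[1,1]*d,d],-1)
    return (X-np.array(c["t"]))@np.array(c["R"])
def proj(P,c):
    q=np.array(c["K"])@(np.array(c["R"])@P+c["t"]);return q[:2]/q[2]
E
python3 - <<'E'
from h import *
out=[]
for n,(x0,y0,x1,y1) in dict(scene=(150,100,330,280),side=(180,150,380,280)).items():
    z=np.load(f"pics/{n}0.npz");p,d=z["p"],z["d"];W=cloud(d,camera_info(n))
    hsv=cv2.cvtColor(p,cv2.COLOR_RGB2HSV)
    for nm,(a,b,c,e) in dict(scene=dict(grip=(210,212,236,240)),side=dict(grip=(283,183,312,214))).get(n).items():
        m=np.zeros(d.shape,bool);m[b:e,a:c]=1
        o=m&(hsv[...,1]>150)&(hsv[...,0]<20)&(p[...,0]>110)&(d>0)
        P=W[o];t=P[P[:,2]>.058];print(n,"grip",len(P),P.mean(0).round(3),P[:,2].max().round(3),"top",len(t),t.mean(0).round(3))
        if len(t)>3:
            w,v=np.linalg.eigh(np.cov(t[:,:2].T));print(" axis",np.degrees(np.arctan2(v[1,1],v[0,1])).round(1),np.sqrt(w*12).round(3))
        f=m&(abs(W[...,2]-.032)<.004)&(hsv[...,1]<60);F=W[f];print(" flange",len(F),(F.min(0)/2+F.max(0)/2).round(3),np.ptp(F,axis=0).round(3))
    g=(abs(W[...,2]-.1)<.004)&(d>0)&(W[...,0]>.4)&(W[...,0]<1.)&(W[...,1]>-.35)&(W[...,1]<.1)
    lab,k=max(((l,s) for l,s in [(0,0)]),default=0),0
    nn,L,st,ce=cv2.connectedComponentsWithStats(g.astype(np.uint8))
    for i in range(1,nn):
        if st[i,4]>40:
            pts=W[L==i];r=cv2.minAreaRect(pts[:,:2].astype(np.float32));print(n,"top100",st[i].tolist(),np.round(r[0],3),np.round(r[1],3),round(r[2],1))
    R=W[...,0];red=(hsv[...,1]>150)&((hsv[...,0]<8)|(hsv[...,0]>172))&(d>0)&(W[...,2]>.14)&(W[...,2]<.4)&(R>.4)&(R<1.)&(W[...,1]>-.4)&(W[...,1]<.2)
    P=W[red];print(n,"red",len(P),P.min(0).round(3),P.max(0).round(3))
z=np.load("pics/scene0.npz")["p"][110:280,150:330,::-1]
cv2.imwrite("pics/crop1.png",cv2.resize(z,None,fx=4,fy=3.5,interpolation=cv2.INTER_CUBIC))
E
```

```text
scene grip 38 [ 0.547 -0.173  0.065] 0.069 top 37 [ 0.548 -0.174  0.066]
 axis 103.5 [0.013 0.047]
 flange 246 [ 0.548 -0.175  0.032] [0.084 0.084 0.008]
scene top100 [241, 167, 37, 22, 333] [0.58  0.058] [0.12  0.091] 6.5
scene top100 [252, 231, 27, 22, 118] [ 0.737 -0.212] [0.081 0.084] 27.9
scene red 87 [0.527 0.154 0.141] [0.604 0.199 0.252]
side grip 64 [ 0.545 -0.181  0.053] 0.066 top 37 [ 0.543 -0.171  0.064]
 axis 103.9 [0.015 0.048]
 flange 225 [ 0.543 -0.172  0.031] [0.084 0.084 0.006]
side top100 [223, 205, 15, 14, 95] [0.62  0.069] [0.033 0.06 ] 3.3
side top100 [241, 205, 35, 24, 352] [0.566 0.06 ] [0.101 0.09 ] 6.6
side red 220 [0.52  0.162 0.142] [0.6   0.2   0.235]
```

View pics/crop1.png

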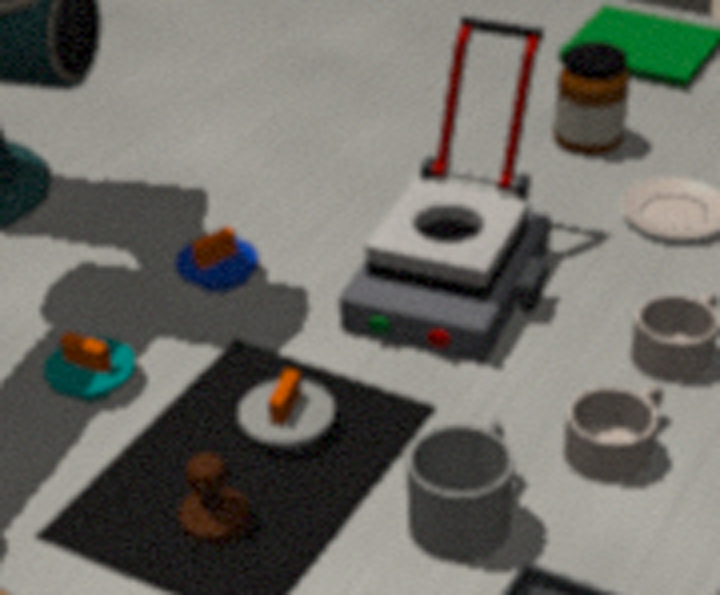

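The crop confirms that the cartridge on the mat is the steel one (pale grey flange, orange grip). It is at about (0.546,-0.173) with its bar at about 104°. The grinder centre is near (0.575,0.06), its x axis at about 96.5°. Moving there at height.

>>> move_arm([
  [[0,0,0.1],[0.35,0.47,0.05],-1],
  [[0,0,0.19],[0.68,0.94,0.1],-1],
  [[0,0,0.19],[0.68,0.94,0.1],-1],
])

```text
time: 0.48
tool_pos: [0.2757, -0.546, 0.2413]
tcp_rot: [-2.994, -0.947, -0.001]
wrist_force: [-0.7, -0.3, -0.3]
width: 1.003
```

>>> move_arm([
  [[0,0,0.1],[0.35,0.47,0.05],-1],
  [[0,0,0.19],[0.68,0.94,0.1],-1],
  [[0,0,0.19],[0.68,0.94,0.1],-1],
])

```text
time: 0.85
tool_pos: [0.3433, -0.453, 0.2515]
tcp_rot: [2.822, 1.381, 0.001]
wrist_force: [-0.5, 1.0, -0.6]
width: 1.002
```

>>> move_arm([
  [[0,0,0.1],[0.35,0.47,0.05],-1],
  [[0,0,0.19],[0.68,0.94,0.1],-1],
  [[0,0,0.19],[0.68,0.94,0.1],-1],
])

```text
time: 1.23
tool_pos: [0.4111, -0.3598, 0.2615]
tcp_rot: [2.586, 1.784, 0.0]
wrist_force: [0.2, -0.9, 0.4]
width: 1.0
```

>>> move_arm([
  [[0,0,0.1],[0.35,0.47,0.05],-1],
  [[0,0,0.19],[0.68,0.94,0.1],-1],
  [[0,0,0.19],[0.68,0.94,0.1],-1],
])

```text
time: 1.6
tool_pos: [0.4791, -0.2663, 0.2713]
tcp_rot: [2.293, 2.147, 0.0]
wrist_force: [-0.1, -0.4, 0.0]
width: 0.999
```

>>> move_arm([
  [[0,0,0.1],[0.35,0.47,0.05],-1],
  [[0,0,0.19],[0.68,0.94,0.1],-1],
  [[0,0,0.19],[0.68,0.94,0.1],-1],
])

```text
time: 1.98
tool_pos: [0.5471, -0.1728, 0.2811]
tcp_rot: [1.949, 2.463, -0.0]
wrist_force: [-0.9, -0.5, 0.1]
width: 1.0
```

```bash
cat >> h.py <<'E'
def grip(W,p,d,c0,zt=.066):
    hsv=cv2.cvtColor(p,cv2.COLOR_RGB2HSV)
    near=(np.hypot(W[...,0]-c0[0],W[...,1]-c0[1])<.06)&(d>0)
    o=near&(hsv[...,1]>130)&(hsv[...,0]<22)&(abs(W[...,2]-zt)<.006)
    r=cv2.minAreaRect(W[o][:,:2].astype(np.float32))
    q=W[o];w,v=np.linalg.eigh(np.cov(q[:,:2].T))
    print("grip",len(q),"z",np.median(q[:,2]).round(4),"ctr",np.round(r[0],4),"size",np.round(r[1],3),"axis",np.degrees(np.arctan2(v[1,1],v[0,1])).round(1))
    f=near&(abs(W[...,2]-(zt-.034))<.005)&(hsv[...,1]<80)
    F=W[f];e=cv2.minEnclosingCircle(F[:,:2].astype(np.float32));print("flange",len(F),np.median(F[:,2]).round(4),np.round(e[0],4),round(e[1],4))
E
python3 - <<'E'
from h import *
s=status.read_state();c=camera_info("wrist");p,d=read_camera("wrist");cv2.imwrite("pics/w1.png",p[:,:,::-1])
print(np.round(c["K"],1).tolist(),"cam",(-np.array(c["R"]).T@c["t"]).round(3),"axis",np.array(c["R"])[2].round(3),s["tool_pos"])
W=cloud(d,c);grip(W,p,d,(.546,-.173))
E
```

```text
[[306.6, 0.0, 254.3], [0.0, 306.6, 190.2], [0.0, 0.0, 1.0]] cam [ 0.529 -0.102  0.424] axis [ 0.065 -0.273 -0.96 ] [ 0.54710572 -0.17278775  0.28112715]
grip 418 z 0.0661 ctr [ 0.5444 -0.1716] size [0.013 0.044] axis 101.0
flange 2760 0.0322 [ 0.5449 -0.1725] 0.0421
```

View pics/w1.png

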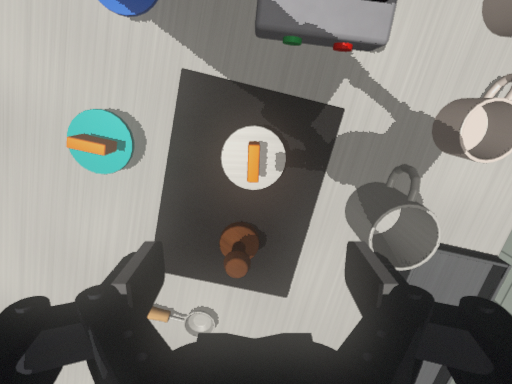

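The wrist view shows the steel cartridge at (253,157), centre (0.545,-0.1725), with its bar nearly square to the jaws. Next I put the camera over the well to look for the tongue.

>>> move_arm([
  [[0,0,0],[0.12,0.4,0],-1],
  [[0,0,0],[0.24,0.8,-0.2],-1],
  [[0,0,0],[0.24,0.8,-0.2],-1],
])

```text
time: 2.4
tool_pos: [0.5683, -0.0934, 0.2587]
tcp_rot: [-1.95, -2.458, 0.004]
wrist_force: [-0.1, -0.7, -0.9]
width: 0.998
```

>>> move_arm([
  [[0,0,0],[0.12,0.4,0],-1],
  [[0,0,0],[0.24,0.8,-0.2],-1],
  [[0,0,0],[0.24,0.8,-0.2],-1],
])

```text
time: 2.78
tool_pos: [0.5929, -0.0137, 0.2393]
tcp_rot: [-1.95, -2.46, 0.004]
wrist_force: [-0.8, -0.6, 0.0]
width: 1.0
```

```bash
python3 - <<'E'
from h import *
c=camera_info("wrist");p,d=read_camera("wrist");cv2.imwrite("pics/w2.png",p[:,:,::-1])
np.savez("pics/w2.npz",p=p,d=d,R=c["R"],t=c["t"],K=c["K"])
W=cloud(d,c);near=(np.hypot(W[...,0]-.577,W[...,1]-.057)<.12)&(d>0)
m=near&(abs(W[...,2]-.1)<.006);P=W[m];print("top z",np.median(P[:,2]).round(4),len(P));r=cv2.minAreaRect(P[:,:2].astype(np.float32));print(np.round(r[0],4),np.round(r[1],4),round(r[2],2))
z=np.median(P[:,2])
rr=cv2.findContours((near&(W[...,2]<z-.004)).astype(np.uint8),cv2.RETR_LIST,cv2.CHAIN_APPROX_NONE)[0]
for k in rr:
    if 60<len(k): print("contour",len(k),k.reshape(-1,2).min(0),k.reshape(-1,2).max(0))
h=W[near&(W[...,2]<z-.006)&(W[...,2]>z-.03)];h=h[np.hypot(h[:,0]-r[0][0],h[:,1]-r[0][1])<.034]
print("hole z hist",np.histogram(h[:,2]-z,bins=np.arange(-.028,-.003,.002)))
t=h[abs(h[:,2]-z+.012)<.003]
if len(t)>10:
    print("tongue",len(t),t.mean(0).round(4));w,v=np.linalg.eigh(np.cov(t[:,:2].T));print(np.degrees(np.arctan2(v[1,1],v[0,1])).round(1),np.sqrt(w*12).round(4),cv2.minAreaRect(t[:,:2].astype(np.float32)))
E
```

```text
top z 0.1001 15262
[0.5744 0.0811] [0.1205 0.1233] 6.78
contour 225 [223  26] [299 107]
contour 895 [156   0] [357 197]
hole z hist (array([   0,    8, 1584, 1838,   37,   32,   13,  344,  362,   31,   17,
          0]), array([-0.028, -0.026, -0.024, -0.022, -0.02 , -0.018, -0.016, -0.014,
       -0.012, -0.01 , -0.008, -0.006, -0.004]))
tongue 722 [0.5739 0.0838 0.0881]
127.0 [0.0259 0.0483] ((0.5723453760147095, 0.07667054235935211), (0.050892412662506104, 0.06458216905593872), 69.89044189453125)
```

View pics/w2.png

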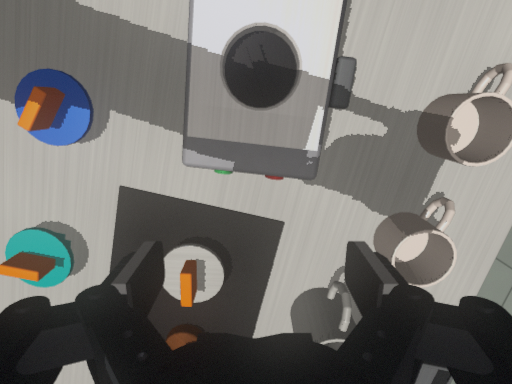

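The well is at (261,67) in the wrist view, and the depth resolves the tongue (z levels -12 and -22 mm). I refine the circle and the angle from the same picture.

```bash
python3 - <<'E'
from h import *
z=np.load("pics/w2.npz");p,d=z["p"],z["d"];c={k:z[k] for k in "KRt"};W=cloud(d,c)
m=np.zeros(d.shape,np.uint8);m[20:112,218:304]=1
top=(abs(W[...,2]-.1)<.005)&(m>0)
hole=((m>0)&~top).astype(np.uint8)
n,L,st,ce=cv2.connectedComponentsWithStats(hole);i=1+np.argmax(st[1:,4]);H=(L==i).astype(np.uint8)
k=cv2.findContours(H,cv2.RETR_EXTERNAL,cv2.CHAIN_APPROX_NONE)[0][0].reshape(-1,2).astype(float)
K,R,t=c["K"],c["R"],c["t"];C=-R.T@t
ray=(np.c_[k,np.ones(len(k))]@np.linalg.inv(K).T)@R
P=C+ray*((.1-C[2])/ray[:,2])[:,None]
e=cv2.fitEllipse(P[:,:2].astype(np.float32));print("rim",np.round(e[0],4),np.round(e[1],4),"cam",C.round(3))
cx,cy=e[0];r=np.hypot(W[...,0]-cx,W[...,1]-cy)
for rad in(.027,.03):
    T=W[(m>0)&(r<rad)&(abs(W[...,2]-.088)<.003)];w,v=np.linalg.eigh(np.cov(T[:,:2].T))
    print("tongue",len(T),T.mean(0).round(4),np.degrees(np.arctan2(v[1,1],v[0,1])).round(1),np.sqrt(w*12).round(4),[np.round(x,3) for x in cv2.minAreaRect(T[:,:2].astype(np.float32))])
# side edges of upper block / lower housing directions
for zz,tol in((.1,.005),(.055,.004)):
    M=(abs(W[...,2]-zz)<tol)&(np.hypot(W[...,0]-cx,W[...,1]-cy)<.13)&(d>0);Q=W[M];
    a=np.radians(96.5);u=np.array([np.cos(a),np.sin(a)]);v2=np.array([-u[1],u[0]]);q=(Q[:,:2]-[cx,cy]);s,l=q@u,q@v2
    for sg in(1,-1):
        b=np.arange(-.05,.03,.004);pts=[(x+.002,(sg*l[(s>x)&(s<x+.004)]).max()*sg) for x in b if ((s>x)&(s<x+.004)).sum()>20]
        f=np.polyfit(*np.array(pts).T,1);print(zz,"edge",96.5+np.degrees(np.arctan(f[0])).round(2),f[1].round(4))
# clamp from side and scene cameras
for n in("scene","side"):
    z=np.load(f"pics/{n}0.npz");p,d=z["p"],z["d"];W=cloud(d,camera_info(n));near=(np.hypot(W[...,0]-cx,W[...,1]-cy-.1)<.12)&(d>0)&(W[...,2]>.15)&(W[...,2]<.4)
    Q=W[near];hi=Q[Q[:,2]>Q[:,2].max()-.016];u=np.array([-np.sin(.118),np.cos(.118)])
    print(n,"handle",len(hi),hi.mean(0).round(4),hi.min(0).round(3),hi.max(0).round(3))
E
```

```text
rim [0.5741 0.084 ] [0.0646 0.0648] cam [0.576 0.057 0.382]
tongue 673 [0.5738 0.0848 0.0881] 122.9 [0.011  0.0462] [array([0.574, 0.084]), array([0.011, 0.046]), np.float64(32.942)]
tongue 673 [0.5738 0.0848 0.0881] 122.9 [0.011  0.0462] [array([0.574, 0.084]), array([0.011, 0.046]), np.float64(32.942)]
0.1 edge 96.56 0.0598
0.1 edge 96.63 -0.06
0.055 edge 96.82 0.0736
0.055 edge 82.86 -0.0896
scene handle 91 [0.5613 0.219  0.2647] [0.52  0.201 0.256] [0.601 0.232 0.271]
side handle 228 [0.5535 0.2304 0.2626] [0.516 0.212 0.253] [0.598 0.241 0.268]
```

Well centre (0.574,0.084), rim 65 mm across. The tongue measures 11×46 mm as it should, at 122.9° world, which is 26° from the grinder's x (96.6°) and within its 9–60° range. The clamp is at about 1.94 rad. Now the grasp.

>>> move_arm([
  [[0,0,0],[-0.12,-0.4,-0.1],-1],
  [[0,0,-0.005],[-0.24,-0.79,-0.6],-1],
  [[0,0,-0.005],[-0.24,-0.79,-0.6],-1],
  [[0,0,-0.005],[-0.24,-0.79,-0.6],-1],
])

```text
time: 3.32
tool_pos: [0.5698, -0.0937, 0.1821]
tcp_rot: [1.963, 2.451, 0.0]
wrist_force: [0.6, 0.5, 1.0]
width: 0.999
```

>>> move_arm([
  [[0,0,0],[-0.12,-0.4,-0.1],-1],
  [[0,0,-0.005],[-0.24,-0.79,-0.6],-1],
  [[0,0,-0.005],[-0.24,-0.79,-0.6],-1],
  [[0,0,-0.005],[-0.24,-0.79,-0.6],-1],
])

```text
time: 3.82
tool_pos: [0.5474, -0.171, 0.1231]
tcp_rot: [1.968, 2.445, 0.002]
wrist_force: [0.4, 0.8, -0.1]
width: 1.0
```

```bash
python3 - <<'E'
from h import *
s=status.read_state();c=camera_info("wrist");p,d=read_camera("wrist");W=cloud(d,c);grip(W,p,d,(.545,-.1725));print(s["tool_pos"],s["tcp_rot"],s["wrist_force"])
E
```

```text
grip 1134 z 0.066 ctr [ 0.5446 -0.1718] size [0.013 0.045] axis 101.2
flange 6804 0.0321 [ 0.5447 -0.1724] 0.0421
[ 0.54741016 -0.17104021  0.12312784] [1.96840636e+00 2.44507841e+00 2.19359242e-03] [ 0.39749035  0.75242398 -0.1066239 ]
```

>>> move_arm([
  [[0,0,-0.012],[-0.027,-0.012,-0.4],-1],
  [[0,0,-0.012],[-0.027,-0.012,-0.7],-1],
  [[0,0,-0.012],[-0.027,-0.012,-0.86],-1],
  [[0,0,-0.012],[-0.027,-0.012,-0.86],-1],
  [[0,0,-0.012],[-0.027,-0.012,-0.86],-0.2],
  [[0,0,-0.012],[-0.027,-0.012,-0.86],1],
  [[0,0,-0.012],[-0.027,-0.012,-0.86],1],
  [[0,0,-0.012],[-0.027,-0.012,-0.86],1],
  [[0,0,-0.012],[-0.027,-0.012,-0.86],1],
  [[0,0,-0.012],[-0.027,-0.012,-0.86],1],
  [[0,0,-0.012],[-0.027,-0.012,-0.86],1],
  [[0,0,-0.012],[-0.027,-0.012,-0.86],1],
], grip_force=50)

```text
time: 5.38
tool_pos: [0.5439, -0.1723, 0.036]
tcp_rot: [1.992, 2.428, 0.001]
wrist_force: [0.8, -0.2, 5.5]
width: 0.155
```

>>> move_arm([
  [[0,0,0],[0,0,0.3],1],
  [[0,0,0],[0,0,0.7],1],
  [[0,0,0],[0,0,1.0],1],
  [[0,0,0],[0,0,1.0],1],
])

```text
time: 5.88
tool_pos: [0.544, -0.1725, 0.1366]
tcp_rot: [1.991, 2.426, 0.001]
wrist_force: [-0.1, 1.1, -4.4]
width: 0.156
```

>>> move_arm([
  [[0,0,0.03],[0.03,0.28,0.1],1],
  [[0,0,0.06],[0.07,0.57,0.1],1],
  [[0,0,0.08],[0.1,0.85,0.1],1],
  [[0,0,0.08],[0.1,0.85,0.1],1],
])

```text
time: 6.38
tool_pos: [0.5508, -0.085, 0.1418]
tcp_rot: [-1.83, -2.547, 0.003]
wrist_force: [-0.2, -0.6, -4.4]
width: 0.156
```

>>> move_arm([
  [[0,0,0.03],[0.03,0.28,0.1],1],
  [[0,0,0.06],[0.07,0.57,0.1],1],
  [[0,0,0.08],[0.1,0.85,0.1],1],
  [[0,0,0.08],[0.1,0.85,0.1],1],
])

```text
time: 6.88
tool_pos: [0.5617, -0.0011, 0.1529]
tcp_rot: [-1.668, -2.658, 0.003]
wrist_force: [-0.3, -0.8, -4.8]
width: 0.157
```

>>> move_arm([
  [[0,0,0.03],[0.03,0.28,0.1],1],
  [[0,0,0.06],[0.07,0.57,0.1],1],
  [[0,0,0.08],[0.1,0.85,0.1],1],
  [[0,0,0.08],[0.1,0.85,0.1],1],
])

```text
time: 7.38
tool_pos: [0.5723, 0.0832, 0.1636]
tcp_rot: [-1.5, -2.758, 0.003]
wrist_force: [-0.4, 0.6, -2.8]
width: 0.156
```

```bash
python3 - <<'E'
from h import *
s=status.read_state();c=camera_info("wrist");p,d=read_camera("wrist");W=cloud(d,c);print(s["tool_pos"],s["tcp_rot"],s["wrist_force"],s["width"])
cv2.imwrite("pics/w3.png",p[:,:,::-1]);np.savez("pics/w3.npz",p=p,d=d,R=c["R"],t=c["t"],K=c["K"])
x=s["tool_pos"]
try: grip(W,p,d,x[:2],x[2]+.03)
except Exception as e: print(e)
E
```

```text
[0.5723381  0.08316821 0.16360202] [-1.49978157e+00 -2.75830707e+00  2.66598418e-03] [-0.42679053  0.61319905 -2.84149726] 0.1563241837722123
grip 3196 z 0.1936 ctr [0.5716 0.0837] size [0.014 0.045] axis 122.9
flange 9865 0.1597 [0.5722 0.0834] 0.0422
```

View pics/w3.png

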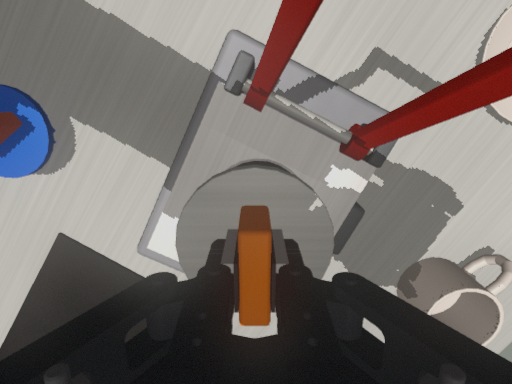

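The wrist view shows the cartridge held square (bar at 122.9°, matching the tongue), its flange at (0.5722,0.0834), about 2 mm short of the well's axis. I correct that and lower in small steps, watching the force.

>>> move_arm([
  [[0,0,0],[0.02,0.006,-0.1],1],
  [[0,0,0],[0.02,0.006,-0.2],1],
  [[0,0,0],[0.02,0.006,-0.28],1],
  [[0,0,0],[0.02,0.006,-0.3],1],
  [[0,0,0],[0.02,0.006,-0.3],1],
])

```text
time: 8.05
tool_pos: [0.575, 0.0834, 0.135]
tcp_rot: [-1.502, -2.759, 0.0]
wrist_force: [-0.3, -0.2, -3.3]
width: 0.156
```

>>> move_arm([
  [[0,0,0],[0,0,-0.01],1],
  [[0,0,0],[0,0,-0.02],1],
  [[0,0,0],[0,0,-0.03],1],
  [[0,0,0],[0,0,-0.04],1],
  [[0,0,0],[0,0,-0.04],1],
])

```text
time: 8.68
tool_pos: [0.575, 0.0835, 0.1312]
tcp_rot: [-1.502, -2.759, 0.0]
wrist_force: [0.7, 0.2, -4.3]
width: 0.156
```

>>> move_arm([
  [[0,0,0],[-0.005,0.002,-0.01],1],
  [[0,0,0],[-0.005,0.002,-0.02],1],
  [[0,0,0],[-0.005,0.002,-0.03],1],
  [[0,0,0],[-0.005,0.002,-0.04],1],
  [[0,0,0],[-0.005,0.002,-0.04],1],
])

```text
time: 9.3
tool_pos: [0.5745, 0.0837, 0.1271]
tcp_rot: [-1.502, -2.759, 0.0]
wrist_force: [-0.5, 0.1, -4.2]
width: 0.157
```

>>> move_arm([
  [[0,0,0],[0,0,-0.01],1],
  [[0,0,0],[0,0,-0.02],1],
  [[0,0,0],[0,0,-0.03],1],
  [[0,0,0],[0,0,-0.03],1],
])

```text
time: 9.8
tool_pos: [0.5744, 0.0837, 0.1241]
tcp_rot: [-1.502, -2.759, 0.0]
wrist_force: [0.1, -0.1, -3.4]
width: 0.153
```

Underside is about 8 mm below the rim with no resistance. The tongue top is 12 mm below the rim, so I keep going in 2 mm steps.

>>> move_arm([
  [[0,0,0],[0,0,-0.01],1],
  [[0,0,0],[0,0,-0.02],1],
  [[0,0,0],[0,0,-0.03],1],
  [[0,0,0],[0,0,-0.03],1],
])

```text
time: 10.3
tool_pos: [0.5745, 0.0837, 0.1211]
tcp_rot: [-1.502, -2.759, 0.0]
wrist_force: [0.3, 0.7, -3.1]
width: 0.152
```

>>> move_arm([
  [[0,0,0],[0,0,-0.01],1],
  [[0,0,0],[0,0,-0.02],1],
  [[0,0,0],[0,0,-0.02],1],
])

```text
time: 10.68
tool_pos: [0.5745, 0.0837, 0.1191]
tcp_rot: [-1.502, -2.759, 0.0]
wrist_force: [0.2, 0.9, -3.5]
width: 0.157
```

>>> move_arm([
  [[0,0,0],[0,0,-0.01],1],
  [[0,0,0],[0,0,-0.02],1],
  [[0,0,0],[0,0,-0.02],1],
])

```text
time: 11.05
tool_pos: [0.5745, 0.0837, 0.1171]
tcp_rot: [-1.502, -2.759, 0.0]
wrist_force: [-0.2, 0.1, -3.7]
width: 0.155
```

>>> move_arm([
  [[0,0,0],[0,0,-0.01],1],
  [[0,0,0],[0,0,-0.02],1],
  [[0,0,0],[0,0,-0.02],1],
])

```text
time: 11.42
tool_pos: [0.5745, 0.0837, 0.1151]
tcp_rot: [-1.502, -2.759, 0.0]
wrist_force: [-0.5, 0.2, -2.9]
width: 0.155
```

The slot is over the tongue: the origin is 17 mm below the rim and the force is still only the weight. Last millimetres, gently.

>>> move_arm([
  [[0,0,0],[0,0,-0.01],1],
  [[0,0,0],[0,0,-0.02],1],
  [[0,0,0],[0,0,-0.02],1],
])

```text
time: 11.8
tool_pos: [0.5745, 0.0837, 0.1131]
tcp_rot: [-1.502, -2.759, 0.0]
wrist_force: [-0.4, 0.1, -3.7]
width: 0.154
```

>>> move_arm([
  [[0,0,0],[0,0,-0.005],1],
  [[0,0,0],[0,0,-0.01],1],
  [[0,0,0],[0,0,-0.01],1],
])

```text
time: 12.18
tool_pos: [0.5745, 0.0837, 0.1123]
tcp_rot: [-1.502, -2.759, 0.0]
wrist_force: [0.5, -0.4, -3.3]
width: 0.154
```

>>> move_arm([
  [[0,0,0],[0,0,-0.005],1],
  [[0,0,0],[0,0,-0.008],1],
  [[0,0,0],[0,0,-0.008],1],
])

```text
time: 12.55
tool_pos: [0.5746, 0.0838, 0.112]
tcp_rot: [1.502, 2.759, 0.0]
wrist_force: [-1.7, -0.4, 0.8]
width: 0.156
```

Contact: the weight has come off the wrist at the expected height. I release, rise and check by camera.

>>> move_arm([
  [[0,0,0],[0,0,0],0.5],
  [[0,0,0],[0,0,0],0],
  [[0,0,0],[0,0,0],-0.2],
  [[0,0,0],[0,0,0],-0.2],
  [[0,0,0],[0,0,0.3],-0.2],
  [[0,0,0],[0,0,0.6],-0.2],
  [[0,0,0],[0,-0.2,1],-0.2],
  [[0,0,0],[0,-0.4,1],-0.2],
  [[0,0,0],[0,-0.4,1],-0.2],
])

```text
time: 13.68
tool_pos: [0.5744, 0.0426, 0.2112]
tcp_rot: [-1.505, -2.758, 0.0]
wrist_force: [-0.3, -0.7, -0.4]
width: 0.598
```

```bash
python3 - <<'E'
from h import *
s=status.read_state();c=camera_info("wrist");p,d=read_camera("wrist");W=cloud(d,c);print(s["tool_pos"],s["tcp_rot"],s["wrist_force"],s["width"])
grip(W,p,d,(.574,.084),.142)
hsv=cv2.cvtColor(p,cv2.COLOR_RGB2HSV);r=np.hypot(W[...,0]-.574,W[...,1]-.084)
a=W[(r<.040)&(abs(W[...,2]-.108)<.01)];A=np.c_[a[:,:2],np.ones(len(a))];f=np.linalg.lstsq(A,a[:,2],rcond=None)[0];print("flange plane",f.round(4),np.median(a[:,2]))
b=W[(r>.046)&(r<.058)&(abs(W[...,2]-.1)<.005)];print("block",np.median(b[:,2]))
for n in("scene","side"):
    p,d=read_camera(n);np.savez(f"pics/{n}1.npz",p=p,d=d);W=cloud(d,camera_info(n));u=np.array([-.1149,.9934]);q=W[...,:2]-[.566,.1535];U=q@u;V=q@np.array([u[1],-u[0]])
    m=(d>0)&(abs(V)<.05)&(W[...,2]>.14)&(W[...,2]<.30)&(abs(U-.05)<.1)&(p.max(2)<70);Q=np.c_[U[m],V[m],W[m][:,2]];Q=Q[Q[:,2]>.24];print(n,len(Q),Q.min(0).round(3),Q.max(0).round(3),Q.mean(0).round(4))
E
```

```text
[0.57439359 0.04261227 0.21123812] [-1.50484052e+00 -2.75767474e+00  2.47541659e-04] [-0.32230906 -0.68625145 -0.44862912] 0.5981793786459925
grip 1238 z 0.142 ctr [0.574  0.0839] size [0.013 0.045] axis 122.8
flange 6882 0.1081 [0.5747 0.0835] 0.0421
flange plane [-0.0002 -0.0006  0.1084] 0.10813448283216097
block 0.10013239291813604
scene 44 [ 0.06  -0.027  0.26 ] [0.075 0.04  0.27 ] [0.0681 0.006  0.2664]
side 200 [ 0.058 -0.041  0.24 ] [0.084 0.04  0.268] [ 0.0776 -0.0021  0.2627]
```

Seated: the flange top is level, 8.0 mm above the block (home), and centred to under 1 mm. Now the clamp: handle bar at about (0.558,0.224,0.262), i.e. about 1.94 rad. I'll go behind it with the fingers shut and push along the arc, then press down from above.

>>> move_arm([
  [[0,0,-0.1],[0,0,0.5],0.3],
  [[0,0,-0.2],[0,0,1],1],
  [[0,0,-0.291],[0,0,1],1],
  [[0,0,-0.291],[0,0,1],1],
])

```text
time: 14.32
tool_pos: [0.5743, 0.0444, 0.3109]
tcp_rot: [-2.085, -2.349, 0.001]
wrist_force: [-1.0, 0.1, -0.7]
width: 0.001
```

>>> move_arm([
  [[0,0,0],[-0.05,0.5,0],1],
  [[0,0,0],[-0.1,1,0],1],
  [[0,0,0],[-0.1,1,0],1],
])

```text
time: 14.7
tool_pos: [0.563, 0.1469, 0.309]
tcp_rot: [-2.078, -2.352, 0.004]
wrist_force: [0.2, -0.2, -0.2]
width: -0.002
```

>>> move_arm([
  [[0,0,0],[-0.05,0.5,0],1],
  [[0,0,0],[-0.1,1,0],1],
  [[0,0,0],[-0.1,1,0],1],
])

```text
time: 15.08
tool_pos: [0.5534, 0.2459, 0.3094]
tcp_rot: [-2.08, -2.352, 0.004]
wrist_force: [0.5, -1.3, -0.3]
width: -0.0
```

>>> move_arm([
  [[0,0,0],[0,0.18,0],1],
  [[0,0,0],[0,0.18,-0.1],1],
  [[0,0,0],[0,0.18,-0.4],1],
  [[0,0,0],[0,0.18,-0.63],1],
  [[0,0,0],[0,0.18,-0.63],1],
])

```text
time: 15.7
tool_pos: [0.553, 0.26, 0.2451]
tcp_rot: [-2.088, -2.344, 0.009]
wrist_force: [0.4, 0.0, 0.0]
width: -0.006
```

>>> move_arm([
  [[0,0,0],[0.01,-0.1,0.0],1],
  [[0,0,0],[0.02,-0.2,0.03],1],
  [[0,0,0],[0.035,-0.3,0.07],1],
  [[0,0,0],[0.045,-0.4,0.11],1],
  [[0,0,0],[0.06,-0.5,0.15],1],
  [[0,0,0],[0.07,-0.6,0.17],1],
])

```text
time: 16.45
tool_pos: [0.562, 0.201, 0.2661]
tcp_rot: [2.088, 2.347, 0.001]
wrist_force: [0.3, 2.2, 1.8]
width: -0.001
```

```bash
cat >> h.py <<'E'
def handle(n,zmin):
    p,d=read_camera(n);cv2.imwrite(f"pics/{n}_h.png",p[:,:,::-1]);W=cloud(d,camera_info(n));u=np.array([-.1149,.9934]);q=W[...,:2]-[.566,.1535];U=q@u;V=q@np.array([u[1],-u[0]])
    hsv=cv2.cvtColor(p,cv2.COLOR_RGB2HSV)
    m=(d>0)&(abs(V)<.06)&(W[...,2]>zmin)&(W[...,2]<.32)&(U>-.2)&(U<.12)&(hsv[...,1]>140)&((hsv[...,0]<8)|(hsv[...,0]>172))
    Q=np.c_[U[m],V[m],W[m][:,2]-.1135]
    ang=np.arctan2(Q[:,2],-Q[:,0]);far=np.hypot(Q[:,0],Q[:,2])>.08
    print(n,"red",len(Q),"arm angle med",np.median(ang[far]).round(3),far.sum())
E
python3 - <<'E'
from h import *
for n in("scene","side"): handle(n,.1)
E
```

```text
scene red 138 arm angle med 1.639 72
side red 506 arm angle med 1.719 237
```

Handle is moving with 2 N as expected (arm angle about 1.7). Continuing over the top.

>>> move_arm([
  [[0,0,0],[0.012,-0.1,0.0],1],
  [[0,0,0],[0.023,-0.2,0.0],1],
  [[0,0,0],[0.035,-0.3,0.0],1],
  [[0,0,0],[0.047,-0.4,-0.01],1],
  [[0,0,0],[0.058,-0.5,-0.03],1],
  [[0,0,0],[0.07,-0.6,-0.06],1],
  [[0,0,0],[0.082,-0.7,-0.09],1],
  [[0,0,0],[0.098,-0.85,-0.13],1],
  [[0,0,0],[0.098,-0.85,-0.13],1],
])

```text
time: 17.68
tool_pos: [0.5711, 0.1152, 0.2516]
tcp_rot: [-2.09, -2.345, 0.003]
wrist_force: [-0.8, -0.3, -0.4]
width: -0.005
```

```bash
python3 - <<'E'
from h import *
for n in("scene","side"): handle(n,.1)
E
```

```text
scene red 85 arm angle med 1.102 49
side red 611 arm angle med 1.185 291
```

>>> move_arm([
  [[0,0,0],[0.012,-0.1,-0.04],1],
  [[0,0,0],[0.023,-0.2,-0.09],1],
  [[0,0,0],[0.035,-0.3,-0.14],1],
  [[0,0,0],[0.047,-0.4,-0.2],1],
  [[0,0,0],[0.057,-0.5,-0.26],1],
  [[0,0,0],[0.057,-0.5,-0.26],1],
])

```text
time: 18.52
tool_pos: [0.5765, 0.0656, 0.2254]
tcp_rot: [-2.089, -2.345, 0.003]
wrist_force: [-0.7, 0.4, 0.5]
width: -0.001
```

```bash
python3 - <<'E'
from h import *
for n in("scene","side"): handle(n,.1)
E
```

```text
scene red 43 arm angle med 0.8 23
side red 588 arm angle med 0.835 266
```

View pics/side_h.png

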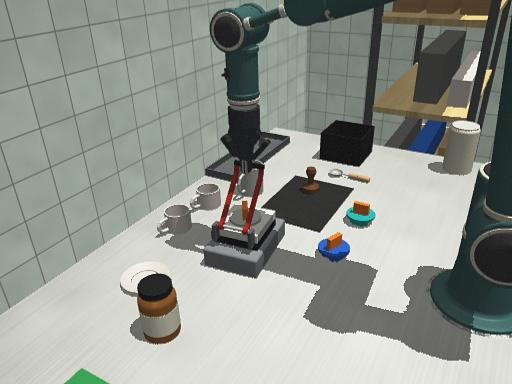

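The side view shows the tool between the red arms and the clamp about half shut at (240,190). I now lift over the bar to press from above.

>>> move_arm([
  [[0,0,0],[-0.006,0.06,0],1],
  [[0,0,0],[-0.006,0.06,0.3],1],
  [[0,0,0],[-0.006,0.06,0.48],1],
  [[0,0,0],[-0.006,0.06,0.48],1],
  [[0,0,0],[0.03,-0.25,0.48],1],
  [[0,0,0],[0.03,-0.25,0.48],1],
  [[0,0,0],[0.03,-0.25,0.3],1],
  [[0,0,0],[0.03,-0.25,0.25],1],
  [[0,0,0],[0.03,-0.25,0.25],1],
])

```text
time: 19.75
tool_pos: [0.5791, 0.0422, 0.2498]
tcp_rot: [-2.086, -2.346, 0.003]
wrist_force: [0.0, -1.2, 0.4]
width: -0.004
```

```bash
python3 - <<'E'
from h import *
for n in("scene","side"): handle(n,.1)
E
```

```text
scene red 37 arm angle med 0.79 19
side red 603 arm angle med 0.834 276
```

>>> move_arm([
  [[0,0,0],[0.005,-0.04,-0.06],1],
  [[0,0,0],[0.01,-0.08,-0.12],1],
  [[0,0,0],[0.016,-0.14,-0.18],1],
  [[0,0,0],[0.02,-0.18,-0.24],1],
  [[0,0,0],[0.026,-0.22,-0.3],1],
  [[0,0,0],[0.031,-0.26,-0.36],1],
  [[0,0,0],[0.036,-0.3,-0.43],1],
  [[0,0,0],[0.036,-0.3,-0.46],1],
])

```text
time: 20.85
tool_pos: [0.5856, 0.005, 0.2087]
tcp_rot: [2.08, 2.339, -0.008]
wrist_force: [-2.5, -20.1, 14.9]
width: 0.001
```

```bash
python3 - <<'E'
from h import *
for n in("scene","side"): handle(n,.1)
E
```

```text
scene red 49 arm angle med 0.566 24
side red 556 arm angle med 0.527 245
```

Side force: the tip is sitting on the outer flank of the bar and pushing along the arms. I lift off and re-seat it farther back.

>>> move_arm([
  [[0,0,0],[0,0,0.1],1],
  [[0,0,0],[0,0,0.25],1],
  [[0,0,0],[-0.016,0.14,0.25],1],
  [[0,0,0],[-0.016,0.14,0.25],1],
  [[0,0,0],[-0.016,0.14,0.15],1],
  [[0,0,0],[-0.016,0.14,0.08],1],
  [[0,0,0],[-0.016,0.14,0.08],1],
])

```text
time: 21.82
tool_pos: [0.581, 0.0257, 0.2116]
tcp_rot: [-2.087, -2.345, 0.003]
wrist_force: [-0.3, 0.2, 0.7]
width: -0.002
```

```bash
python3 - <<'E'
from h import *
for n in("scene","side"): handle(n,.1)
p=cv2.imread("pics/side_h.png")[130:290,170:320];cv2.imwrite("pics/c2.png",cv2.resize(p,None,fx=3.6,fy=3.6,interpolation=cv2.INTER_CUBIC))
E
```

```text
scene red 59 arm angle med 0.544 34
side red 548 arm angle med 0.52 242
```

View pics/c2.png

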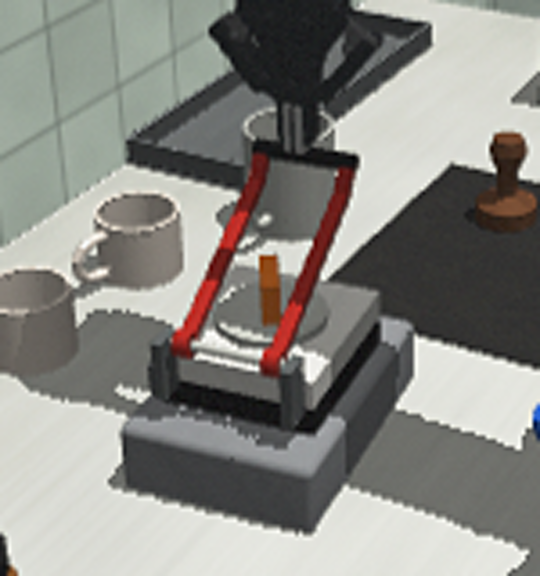

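The crop shows the clean bar with the fingertips just above and behind it at (293,150). I press on gently, staying slightly to the inner side.

>>> move_arm([
  [[0,0,0],[0.006,-0.06,0],1],
  [[0,0,0],[0.01,-0.08,-0.05],1],
  [[0,0,0],[0.014,-0.11,-0.1],1],
  [[0,0,0],[0.017,-0.14,-0.16],1],
  [[0,0,0],[0.02,-0.17,-0.21],1],
  [[0,0,0],[0.02,-0.17,-0.21],1],
])

```text
time: 22.68
tool_pos: [0.5834, 0.0087, 0.1915]
tcp_rot: [-2.088, -2.346, 0.002]
wrist_force: [0.9, 0.2, 0.2]
width: 0.004
```

```bash
python3 - <<'E'
from h import *
for n in("scene","side"): handle(n,.1)
E
```

```text
scene red 54 arm angle med 0.431 33
side red 522 arm angle med 0.398 226
```

>>> move_arm([
  [[0,0,0],[0.003,-0.03,-0.05],1],
  [[0,0,0],[0.005,-0.05,-0.1],1],
  [[0,0,0],[0.008,-0.07,-0.16],1],
  [[0,0,0],[0.01,-0.09,-0.22],1],
  [[0,0,0],[0.013,-0.11,-0.28],1],
  [[0,0,0],[0.013,-0.11,-0.28],1],
])

```text
time: 23.52
tool_pos: [0.5847, -0.0023, 0.1634]
tcp_rot: [-2.088, -2.346, 0.002]
wrist_force: [0.4, 0.7, 0.9]
width: -0.001
```

```bash
python3 - <<'E'
from h import *
for n in("scene","side"): handle(n,.1)
E
```

```text
scene red 91 arm angle med 0.249 58
side red 462 arm angle med 0.215 194
```

>>> move_arm([
  [[0,0,0],[0.001,-0.01,-0.05],1],
  [[0,0,0],[0.003,-0.03,-0.1],1],
  [[0,0,0],[0.005,-0.04,-0.15],1],
  [[0,0,0],[0.006,-0.05,-0.2],1],
  [[0,0,0],[0.007,-0.06,-0.25],1],
  [[0,0,0],[0.007,-0.06,-0.29],1],
  [[0,0,0],[0.007,-0.06,-0.29],1],
])

```text
time: 24.5
tool_pos: [0.5856, -0.0082, 0.1348]
tcp_rot: [-2.088, -2.346, 0.001]
wrist_force: [-0.3, -0.1, 0.1]
width: -0.001
```

>>> move_arm([
  [[0,0,0],[0,0,-0.01],1],
  [[0,0,0],[0,0,-0.02],1],
  [[0,0,0],[0,0,-0.02],1],
])

```text
time: 24.88
tool_pos: [0.5861, -0.0082, 0.1335]
tcp_rot: [2.088, 2.347, 0.0]
wrist_force: [0.1, -0.1, 0.5]
width: 0.003
```

>>> move_arm([
  [[0,0,0],[0,0,-0.01],1],
  [[0,0,0],[0,0,-0.02],1],
  [[0,0,0],[0,0,-0.02],1],
])

```text
time: 25.25
tool_pos: [0.5863, -0.0083, 0.1324]
tcp_rot: [2.088, 2.347, 0.0]
wrist_force: [-0.8, -0.0, 5.0]
width: -0.001
```

>>> move_arm([
  [[0,0,0],[0,0,-0.01],1],
  [[0,0,0],[0,0,-0.02],1],
  [[0,0,0],[0,0,-0.02],1],
])

```text
time: 25.62
tool_pos: [0.5864, -0.0083, 0.1321]
tcp_rot: [2.088, 2.347, 0.001]
wrist_force: [-5.3, -0.5, 13.4]
width: 0.002
```

```bash
python3 - <<'E'
from h import *
for n in("scene","side"): handle(n,.1)
E
```

```text
scene red 101 arm angle med 0.055 63
side red 395 arm angle med 0.03 164
```

The stop is felt at tip height 0.132, which is the shut height (0.1325), with 13 N. I withdraw upward and check.

>>> move_arm([
  [[0,0,0],[0,0,0.1],1],
  [[0,0,0],[0,0,0.5],1],
  [[0,0,0],[0,0,1],1],
  [[0,0,0],[0,-0.5,1],1],
  [[0,0,0],[0,-0.5,1],1],
])

```text
time: 26.35
tool_pos: [0.5866, -0.0606, 0.2305]
tcp_rot: [2.09, 2.343, 0.001]
wrist_force: [-1.0, 0.7, -0.6]
width: -0.0
```

```bash
python3 - <<'E'
from h import *
print(status.read_state()["wrist_force"],status.read_state()["tool_pos"])
for n in("scene","side"): handle(n,.1)
c=camera_info("wrist");p,d=read_camera("wrist");W=cloud(d,c);cv2.imwrite("pics/w4.png",p[:,:,::-1])
grip(W,p,d,(.574,.084),.142)
u=np.array([-.1149,.9934]);q=W[...,:2]-[.566,.1535];U=q@u;V=q@np.array([u[1],-u[0]])
m=(abs(U+.165)<.02)&(abs(V)<.035)&(W[...,2]>.11)&(W[...,2]<.16)&(d>0);print("handle top z",m.sum(),np.percentile(W[m][:,2],95).round(4),"U",U[m].mean().round(4))
E
```

```text
[-0.95584447  0.70306765 -0.58427084] [ 0.58659577 -0.06064705  0.23047565]
scene red 145 arm angle med 0.05 67
side red 388 arm angle med 0.032 160
grip 637 z 0.1419 ctr [0.5813 0.0727] size [0.014 0.021] axis 139.5
flange 3565 0.1081 [0.5827 0.0691] 0.0399
handle top z 1944 0.1331 U -0.1616
```

View pics/w4.png

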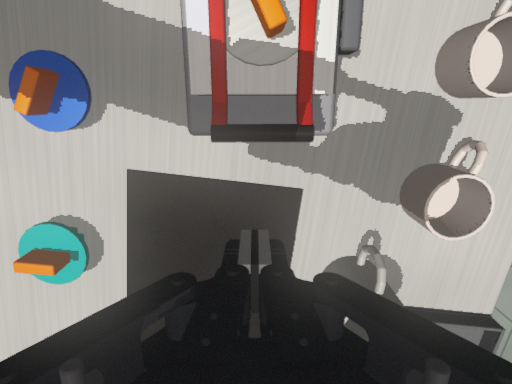

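The clamp lies level: handle top at 0.133 against 0.1325 when shut. The flange top is still at 0.108, the arm is clear and nothing else has moved in view. Handing in.

```bash
python3 -c "
from workcell import order;print(order.finish_job())"
```

```text
the job is handed in; nothing more can be done
None
```

The cartridge is seated in the grinder well, the red clamp is shut over it and let go, and the job is handed in. It took about 26 s of the 72 s; no verdict was reported.

- **Seating:** The wrist camera's depth showed the tongue at about 26° from the grinder's x axis. I turned the cartridge to that angle above the well and lowered it in small steps, so it dropped straight over the tongue. The wrist reading changed by only about 4 N when it landed. With the clamp still open, the flange was level, its top was 8.0 mm above the block (which is home), and it was centred to within about 1 mm.
- **Clamp:** I pushed the handle over the top with shut fingers, then pressed it down from above until it stopped. The final press was about 13 N.
- **One fault on the way:** Around half shut, the fingertips slid onto the outer side of the handle bar, with about 25 N at the wrist. I lifted off, set them farther back, and the rest of the way took very little force until the stop.
- **Last checks:** The handle top was at 0.133 m against 0.1325 m for fully shut, so the clamp is open by about 0.004 rad. The flange top was still at 0.108 m, and the arm was clear with no force on it.
- **Checks that fell short:** The last cartridge centre and angle readings were off because the picture edge and clamp arms cut the cartridge off. I therefore relied on the flange height and the earlier centring. I judged the other things on the counter only by eye: those in view had not moved, but I did not measure them, and the tamper, jar, saucer and spoon were not in the last picture.

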